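# Push a pack of wall plates into the corner stop

## Task

Push the square white pack of wall plates (the one with two openings in its top, out on the open worktop) along the surface into the corner of the L-shaped wooden stop, so that it sits square with one side flush against each arm. Only push it, without lifting or tipping it, and leave the other things on the worktop where they are.

Things in the scene. Friction and masses are not known exactly. Their poses are not given: they have to be found in the camera images.
- pack: Loose shrink-wrapped pack of off-white wall plates, square, two dark openings in its top, 32 mm high, 0.2 to 0.42 kg. Origin at the centre of its underside; x and y square to its sides, which lie at x = -59 and +58 mm, y = -59 and +60 mm and are solid and upright up to 25 mm. Starts right of the stop and nearer the robot, turned up to 0.6 rad from square to it.
- stop: Fixed L-shaped stop of light wood, two bars 22 mm wide and high. Origin on the worktop at the inner corner. One arm runs 130 mm along its own -y (to the right), inner face in the plane x = 0, beyond the pack; the other 130 mm along its own -x (towards the robot), inner face in the plane y = 0, on the pack's left. The pack belongs in x < 0, y < 0.
- narrow_pack: Bystander, loose: narrow pack of wall plates with one opening in its top, 120 x 76 mm, 50 mm high, origin at the centre of its underside, long side along its x. Not the pack to push.
- blue_tape: Bystander, loose: roll of blue masking tape lying flat, 108 mm across, 36 mm high, origin at the centre of its underside.
- tape_measure: Bystander, loose: yellow tape measure, 43 x 80 x 60 mm, origin at the centre of its underside.
- battery: Bystander, loose: black and red power tool battery, 96 x 60 x 51 mm, origin at the centre of its underside.
- laser: Bystander, loose: red and black line laser behind the stop, 129 x 67 x 66 mm, origin at the centre of its underside.
- toolbox: Fixed blue steel toolbox at the left, 376 x 175 mm, long side along world x, 222 mm high, origin at the centre of its underside: keep arm and gripper clear of it.
Not all that is in view belongs to the job. What is shaped like the pack but green is not meant.

How it is judged (in metres and radians):
At the end, for the whole second after the job is handed in: The pack lies flat and at rest in the corner of the stop, its centre within 64.5 mm of the inner face of each arm (touching is 58 to 60 mm, so gaps of at most about 4.5 mm), its sides within 0.06 rad (3.4 degrees) of square to the arms (x of pack in the frame of stop between -0.0645 and -0.05 m and y of pack in the frame of stop between -0.0645 and -0.05 m and (angle between the x axis of pack and the x axis of stop, either way round below 0.06 rad or angle between the x axis of pack and the y axis of stop, either way round below 0.06 rad) and height (world z) of pack below 0.006 m and angle between pack's own z axis and vertical below 0.05 rad and linear speed of pack below 0.01 m/s).
It fails at once if the pack is lifted more than 15 mm off the worktop (height (world z) of pack above 0.015 m).
It fails at once if the pack is tipped more than 0.15 rad (angle between pack's own z axis and vertical above 0.15 rad).
It fails at once if another thing on the worktop (narrow pack, blue tape, tape measure, battery or line laser) is moved more than 15 mm (distance of any of narrow_pack, blue_tape, tape_measure, battery, laser from where it was at the start of the episode above 0.015 m).
It also fails if it takes over 64 s, if anything falls off the work surface, if the arm or the gripper's body presses on something with over 40 N, if the wrist force passes 120 N, or if a joint passes its speed limit or range.

## Robot

A 6-joint arm with a two-finger parallel gripper is mounted at the origin on a cart in front of the work surface, level with it; the furniture and walls round the work are solid. World frame = base frame: x ahead of the robot, y to its left, z up, the work surface at z = 0. Lengths are in m, angles in degrees, forces in N, time in s.
With the tool pointing down it reaches from about 0.375 to 0.9 m from the base axis. Payload 3.1 kg.
Tool frame: the origin (TCP) lies between the finger pads; the fingertips stand 11 mm ahead of it and the grasp point (between the pads) lies 8 mm behind it (manip.tcp_to_tips is the z of the fingertips in the tool frame, in m); z points along the fingers, y is the line along which they close (so a half turn about z gives the same grasp; the last joint's range is limited). The gripper opens to 85 mm and grips with 20 to 120 N. Pads are 22 mm wide; open, the fingers measure 114 mm over their backs; the gripper's body (76 mm by 85 mm) begins 54 mm behind the grasp point. The pads swing forward as they close: fully open they stand 13 mm farther back than shut.
Start: joints at [-82.821, 30.224, 82.088, -0, 67.689, -10.227], TCP at [0.187, -0.596, 0.242] pointing down, gripper open.
Joint ranges: [-176.69, 176.69], [-43.24, 126.21], [12.49, 139.97], [-82, 262], [0, 151.66], [-163.58, 163.58]. Speed limits (degrees/s): [159.86, 159.86, 180, 180, 180, 180].

## Interface

Orientations are given as a 3x3 rotation matrix whose columns are the frame's x, y, z axes.
In Python, from station import manip gives the robot as it stands. The module is installed in compiled form; this text tells all that it offers.
- The arm moves only by the tool carry_out, never from a script. Its argument "moves" is text: rows parted by semicolons, each of 7 numbers parted by spaces: the turn, a rotation vector about the tool's x, y, z in rad, then the shift along the tool's x, y, z in m, then the finger opening in m, from 0 to 0.0854. In form: rx ry rz dx dy dz hand; .... A call has exactly 5 rows; each row shifts and turns the commanded pose from where the row before left it, along the tool's axes as they then stand; what a row does not reach is not made up. A row lasts 1/12 s, in which the tool goes at most 41.7 mm and 7.16 degrees, less where a joint would pass 70% of its speed; a pose out of reach is approached as far as the arm can. A call is refused whole if a number of a shift passes 0.0417 or a number of a turn 0.125, either way. A call with a gripper value outside its range is refused whole. The fingers move at their own pace and stop on an object; "force" is the grip in N (left out, the last holds). Time passes only in rows, so rows that do not move let the fingers close, or fill a call up. It gives the time, the measured TCP pose, the force, the opening and the grip force at its end, in the units of the state.
- manip.state(): the state, without advancing time (a new reading comes with each control period).
- manip.snapshot(name): name is "side" or "top" or "wrist"; returns a dict with "color" (480x640x3 uint8, red, green, blue), "fov_y" (degrees; the focal length in pixels is half the picture's height over the tangent of half this angle, whatever the lens; pixels are square), "cx", "cy" (the principal point, pixels), "k1" (the pictures are not rectified: a ray, as slopes to the right and down, at radius r is drawn at 1 + k1 r^2 times it, then the intrinsics apply), "R" (3x3) and "t" (3): a world point X has camera coordinates R X + t. Camera axes: x right, y down, z forward; pixel columns grow to the right and rows downward; lengths in m; the calibration is good to about 2 mm. A picture is of the moment at which its call begins. There is no depth.
- manip.hand_in(): hands the job in; it is judged then, once.
Trained networks look in the newest picture that a camera, given by its name, has taken for a name from the list of things; names that differ only in an ending like _2 or _b are one class to them, and where a whole thing is asked for, a point or a joint stands for the part that bears it (a point fixed in the world has none). Each returns a list of dicts, best first, with "p" (0 to 1); they miss things now and then, are a little off and sometimes report something else, mostly with a low value. They report only what shows in the picture. A call takes as long as a camera call. They do not tell look-alikes from the thing itself.
- manip.spot_in(camera, name): "extent" ([left, top, right, bottom] as shares, 0 to 1, of the picture: columns of its width, rows of its height, round what is visible of it).
- manip.masks_of(camera, name): "region" (480x640 bool, what is visible of it) and "extent" ([left, top, right, bottom] as shares, 0 to 1, of the picture: columns of its width, rows of its height, round what is visible of it).
- manip.landmark_of(camera, name): "position" ([column, row] as shares, 0 to 1, of the picture: columns of its width, rows of its height: a listed point, or the origin of a listed thing).
The state is a dict: "t": time; "joint_pos": joint angles; "qvel": joint speeds; "effort": joint torques, N m; "position": TCP position; "tool_rot": TCP orientation; "force": force on the tool from outside, world axes, zero at the start; "moment": the same for the moment, N m; "finger_gap": opening from 0.0 (shut) to 1.0 (fully open); "gripper_force": force on a finger pad.
Only numpy, scipy, OpenCV 4.12 (cv2) and the standard library are available. Lean on these libraries where they do the work, as an engineer would, in place of code of your own. Each camera call takes 0.05 s, during which the arm holds its last target. There are 200 camera calls.

## Working session

There is one attempt and no reset: what is moved stays moved. The work goes in short steps, Python scripts to look and compute and a tool call to move; the robot and the scene stay as the last step left them, time stands still between calls to the robot, and variables do not carry over. Pictures are saved under pics/ and viewed, at most 11 in all, crops included, and the job is handed in when it is done.

Besides the shell and the picture viewer there is one more tool, called after ">>>" as name(argument=value, ...) on one line, values as JSON. carry_out: Moves the arm, as the interface text tells. Its arguments: {"type":"object","properties":{"moves":{"type":"string"},"force":{"type":"number"}},"required":["moves"]}

```bash
mkdir -p pics
cat > h.py <<'E'
import numpy as np,cv2
from station import manip
def snap(c,name=None):
    s=manip.snapshot(c)
    if name: cv2.imwrite('pics/'+name+'.png',s['color'][:,:,::-1])
    return s
def ray(s,px):
    f=240/np.tan(np.radians(s['fov_y'])/2)
    d=(np.atleast_2d(px)-[s['cx'],s['cy']])/f
    u=d.copy()
    for _ in range(30): u=d/(1+s['k1']*(u**2).sum(1,keepdims=True))
    R=np.array(s['R']);t=np.array(s['t'])
    return -R.T@t, np.c_[u,np.ones(len(u))]@R
def world(s,px,z):
    o,D=ray(s,px); return o+D*((z-o[2])/D[:,2])[:,None]
def proj(s,X):
    f=240/np.tan(np.radians(s['fov_y'])/2)
    c=np.atleast_2d(X)@np.array(s['R']).T+s['t'];u=c[:,:2]/c[:,2:]
    return u*(1+s['k1']*(u**2).sum(1,keepdims=True))*f+[s['cx'],s['cy']]
E
python3 - <<'E'
from h import *
np.set_printoptions(precision=3,suppress=True)
st=manip.state();print(st['position'],st['tool_rot'],st['force'],manip.tcp_to_tips)
for c in('top','side'):
    s=snap(c,c+'0');print(c,s['t'],-np.array(s['R']).T@s['t'],s['fov_y'])
    for n,z in(('pack',.032),('stop',0),('narrow_pack',0),('blue_tape',0),('tape_measure',0),('battery',0),('laser',0)):
        for d in manip.landmark_of(c,n)[:3]:
            p=np.array(d['position'])*[640,480];print(n,round(d['p'],2),p,world(s,p,0)[0][:2])
E
```

```text
[ 0.187 -0.596  0.241] [[ 0.954  0.299 -0.   ]
 [ 0.299 -0.954  0.002]
 [ 0.    -0.002 -1.   ]] [1.359 0.518 0.387] 0.011
top [-0.333  0.436  1.642] [ 0.136 -0.316  1.697] 51.95287195384277
pack 0.77 [462.592 314.592] [ 0.441 -0.704]
pack 0.64 [318.272 263.52 ] [ 0.445 -0.178]
stop 0.72 [263.424 202.32 ] [0.591 0.086]
narrow_pack 0.75 [331.392 179.424] [ 0.756 -0.118]
blue_tape 0.85 [372.672 229.68 ] [ 0.625 -0.319]
tape_measure 0.88 [209.728 247.296] [0.372 0.205]
battery 0.64 [411.328 291.408] [ 0.459 -0.514]
laser 0.69 [261.632 157.392] [0.753 0.156]
laser 0.16 [329.216 179.712] [ 0.753 -0.11 ]
side [0.181 0.492 1.442] [-0.148  0.316  1.494] 44.34553911171625
pack 0.92 [480.128 176.016] [ 0.445 -0.714]
pack 0.68 [342.528 257.184] [ 0.468 -0.191]
stop 0.57 [242.112 276.816] [0.583 0.077]
narrow_pack 0.95 [265.408 203.424] [ 0.753 -0.112]
narrow_pack 0.35 [432.576 204.384] [ 0.453 -0.521]
blue_tape 0.91 [347.072 199.824] [ 0.618 -0.321]
tape_measure 0.74 [247.168 360.192] [0.368 0.195]
battery 0.54 [430.912 202.992] [ 0.46  -0.521]
laser 0.91 [192.128 250.704] [0.74  0.151]
```

View pics/top0.png

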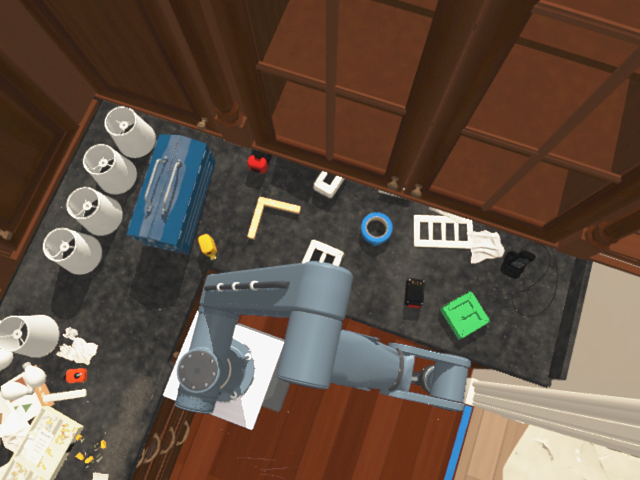

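View pics/side0.png

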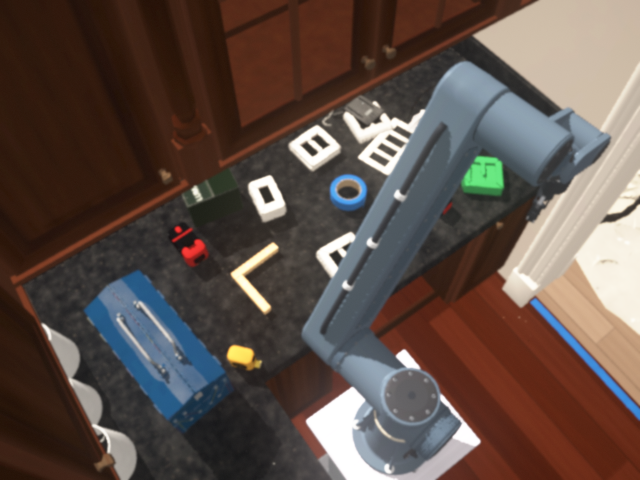

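Top view: the pack is at about (320,258), partly hidden by the arm, and the stop's corner is at about (264,203). The tape is at (377,228) and the battery at (415,291). Side view: the pack is at about (340,255) and the stop's corner at (240,275). I'll move to hover to the right of the pack and look with the wrist camera.

>>> carry_out(moves="0 0 0 0.029 -0.022 0 0.0854;0 0 0 0.029 -0.022 0 0.0854;0 0 0 0.029 -0.022 0 0.0854;0 0 0 0.029 -0.022 0 0.0854;0 0 0 0.029 -0.022 0 0.0854")

```text
t: 1.22
position: [0.2931, -0.4467, 0.2424]
tool_rot: [[0.954, 0.298, 0.0], [0.298, -0.954, -0.0], [0.0, 0.0, -1.0]]
force: [0.5, 0.7, -0.7]
finger_gap: 1.002
gripper_force: 0.0
```

>>> carry_out(moves="0 0 0 0.029 -0.022 0 0.0854;0 0 0 0.029 -0.022 0 0.0854;0 0 0 0.029 -0.022 0 0.0854;0 0 0 0.029 -0.022 0 0.0854;0 0 0 0.029 -0.022 0 0.0854")

```text
t: 1.63
position: [0.3987, -0.2982, 0.2426]
tool_rot: [[0.954, 0.299, 0.001], [0.299, -0.954, -0.001], [0.0, 0.001, -1.0]]
force: [1.1, 0.1, 0.1]
finger_gap: 1.003
gripper_force: 0.0
```

```bash
cat >> h.py <<'E'
from scipy.optimize import minimize
STOP=[((0,.022),(-.13,.022),(0,.022)),((-.13,.022),(0,.022),(0,.022))]
PACK=[((-.059,.058),(-.059,.060),(0,.032))]
def sil(s,boxes,p,k=4):
    m=np.zeros((480*k//1,640*k),np.uint8);c,n=np.cos(p[2]),np.sin(p[2])
    for b in boxes:
        P=np.array([(x,y,z) for x in b[0] for y in b[1] for z in b[2]])
        W=np.c_[p[0]+c*P[:,0]-n*P[:,1],p[1]+n*P[:,0]+c*P[:,1],P[:,2]]
        h=cv2.convexHull(((proj(s,W)+.5)*k).astype(np.float32)).astype(int)
        cv2.fillConvexPoly(m,h,255)
    return cv2.resize(m,(640,480),interpolation=cv2.INTER_AREA)/255.
def fit(views,boxes,p0):
    def cost(p):
        J=0
        for s,m in views:
            q=sil(s,boxes,p,2);J+=1-np.minimum(q,m).sum()/np.maximum(q,m).sum()
        return J/len(views)
    best=None
    for d in(-.3,0,.3):
        i=np.array([p0]+[[p0[0]+.02,p0[1],p0[2]+d],[p0[0],p0[1]+.02,p0[2]+d],[p0[0],p0[1],p0[2]+d+.15]])
        r=minimize(cost,i[0],method='Nelder-Mead',options=dict(initial_simplex=i,maxiter=120,xatol=2e-4,fatol=1e-4))
        if best is None or r.fun<best.fun: best=r
    return best.x,best.fun
def region(c,name,near,s):
    L=manip.masks_of(c,name);b=None
    for d in L:
        r=np.array(d['region']);ys,xs=np.nonzero(r)
        e=np.hypot(xs.mean()-near[0],ys.mean()-near[1])
        if b is None or e<b[0]: b=(e,r.astype(float),d['p'])
    return b
E
python3 - <<'E'
from h import *
np.set_printoptions(precision=3,suppress=True)
st=manip.state();print(st['t'],st['position'],st['tool_rot'])
V=[];Q=[]
for c in('top','side','wrist'):
    s=snap(c,c+'1')
    a=proj(s,[[.59,.08,0],[.455,-.185,.0]]);print(c,a)
    b=region(c,'stop',a[0],s); print('stop',b and (b[0],b[2],b[1].sum()))
    if b and b[0]<60: V.append((s,b[1])); print(fit([V[-1]],STOP,[.59,.08,-.2]))
    b=region(c,'pack',a[1],s); print('pack',b and (b[0],b[2],b[1].sum()))
    if b and b[0]<60: Q.append((s,b[1])); print(fit([Q[-1]],PACK,[.455,-.185,-.2]))
print(fit(V,STOP,[.59,.08,-.2]));print(fit(Q,PACK,[.455,-.185,-.2]))
E
```

```text
1.6333 [ 0.399 -0.298  0.243] [[ 0.954  0.299  0.001]
 [ 0.299 -0.954 -0.001]
 [ 0.     0.001 -1.   ]]
top [[264.767 203.191]
 [321.21  261.546]]
stop (np.float64(9.59763602875581), 0.58, np.float64(575.0))
(array([0.583, 0.079, 0.098]), np.float64(0.08517790682244686))
pack (np.float64(10.296477402075267), 0.63, np.float64(260.0))
(array([ 0.49 , -0.202, -0.481]), np.float64(0.7858783026576281))
side [[239.762 275.637]
 [343.386 261.453]]
stop (np.float64(14.483295501055157), 0.56, np.float64(885.0))
(array([0.582, 0.076, 0.075]), np.float64(0.10289014564797128))
pack (np.float64(13.171023096227694), 0.94, np.float64(858.0))
(array([ 0.451, -0.2  , -0.003]), np.float64(0.5347548954904857))
wrist [[ -26.496 -123.081]
 [ 222.57   111.183]]
stop None
pack (np.float64(7.639422994041653), 0.86, np.float64(19713.0))
(array([ 0.453, -0.185, -0.066]), np.float64(0.027289542829168734))
(array([0.582, 0.079, 0.097]), np.float64(0.11219356567795424))
(array([ 0.452, -0.187, -0.064]), np.float64(0.4619888186596229))
```

Run:
```python
from h import *
out=[]
for c in('wrist','side'):
    s=snap(c);im=s['color'][:,:,::-1].copy()
    for B,p in((STOP,(.582,.078,.095)),(PACK,(.453,-.185,-.066))):
        m=(sil(s,B,p)>.5).astype(np.uint8)
        cs,_=cv2.findContours(m,0,2);cv2.drawContours(im,cs,-1,(0,0,255),1)
    if c=='side': im=cv2.resize(im[170:350,180:420],(640,480))
    out.append(cv2.resize(im,(400,300) if c=='wrist' else (400,300)))
cv2.imwrite('pics/ov.png',np.hstack(out))
```

```text
(no output)
```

View pics/ov.png

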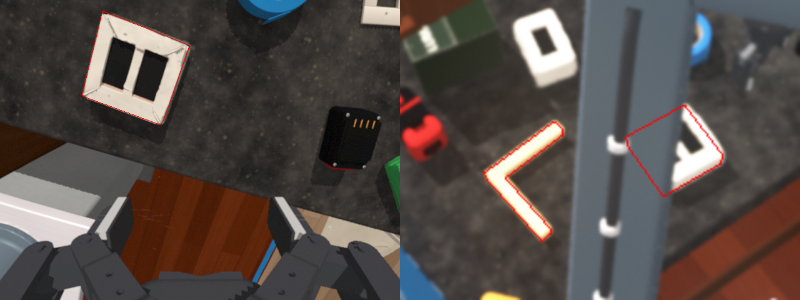

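The overlays match: stop at about (0.582, 0.078, 0.095 rad), pack at about (0.453, -0.185, -0.066 rad). I'll line the jaws up with the pack's right face and go down.

>>> carry_out(moves="0 0 0 0.0256 -0.0014 0 0.05;0 0 0 0.0256 -0.0014 0 0.05;0 0 -0.12 0 0 0.02 0.05;0 0 -0.12 0 0 0.02 0.05;0 0 -0.12 0 0 0.02 0.05")

```text
t: 2.6
position: [0.4463, -0.2823, 0.1819]
tool_rot: [[0.784, 0.621, 0.001], [0.621, -0.784, -0.001], [0.0, 0.002, -1.0]]
force: [-0.7, -0.2, 0.0]
finger_gap: 0.587
gripper_force: 0.0
```

>>> carry_out(moves="0 0 -0.12 0 0 0.02 0.05;0 0 -0.12 0 0 0.02 0.05;0 0 -0.12 0 0 0.02 0.05;0 0 -0.12 0 0 0.02 0.05;0 0 -0.12 0 0 0.02 0.05")

```text
t: 3.02
position: [0.4457, -0.2825, 0.0814]
tool_rot: [[0.298, 0.955, 0.0], [0.955, -0.298, -0.0], [-0.0, 0.0, -1.0]]
force: [0.1, -0.6, -0.8]
finger_gap: 0.587
gripper_force: 0.0
```

>>> carry_out(moves="0 0 -0.12 0 0 0.01 0.05;0 0 -0.12 0 0 0.01 0.05;0 0 0 0 0 0.01 0.05;0 0 0 0 0 0 0.05;0 0 0 0 0 0 0.05")

```text
t: 3.43
position: [0.4456, -0.2819, 0.0519]
tool_rot: [[0.07, 0.998, -0.001], [0.998, -0.07, 0.001], [0.001, -0.001, -1.0]]
force: [-0.7, 0.0, 0.8]
finger_gap: 0.586
gripper_force: 0.0
```

```bash
cat >> h.py <<'E'
S=np.array([.582,.078,.095])
def instop(xy):
    c,n=np.cos(S[2]),np.sin(S[2]);d=np.array(xy)[:2]-S[:2]
    return np.array([c*d[0]+n*d[1],-n*d[0]+c*d[1]])
def status(p0,cams=('wrist',),name=None):
    st=manip.state();R=np.array(st['tool_rot']);phi=np.arctan2(R[1,0],R[0,0])
    print('tcp',st['t'],np.round(st['position'],4),'phi',round(phi,3),'tcp stop',np.round(instop(st['position']),4),'F',np.round(st['force'],1))
    for c in cams:
        s=snap(c,name and name+c);a=proj(s,[[*p0[:2],.03]])[0]
        b=region(c,'pack',a,s)
        if b and b[0]<120:
            p,e=fit([(s,b[1])],PACK,p0);d=p[:2]-st['position'][:2]
            print(c,'pack',np.round(p,4),'err',round(e,3),'stop fr',np.round(instop(p),4),'rel ang',round(p[2]-S[2],3),'tool fr',np.round(R[:2,:2].T@d,4))
        else: print(c,'none',b and b[0])
E
python3 -c "
from h import *
status([.453,-.185,-.066],('wrist','side'))"
```

```text
tcp 3.4333 [ 0.4456 -0.2819  0.0519] phi 1.501 tcp stop [-0.1699 -0.3454] F [-0.7  0.   0.8]
wrist pack [ 0.452  -0.187  -0.0689] err 0.017 stop fr [-0.1545 -0.2515] rel ang -0.164 tool fr [ 0.0951 -0.0003]
side pack [ 0.4538 -0.1925 -0.0493] err 0.406 stop fr [-0.1533 -0.2571] rel ang -0.144 tool fr [0.0897 0.0019]
```

>>> carry_out(moves="0 0 0 0 0 0.011 0.05;0 0 0 0 0 0.011 0.05;0 0 0 0 0 0.011 0.05;0 0 0 0.01 0 0 0.05;0 0 0 0.01 0 0 0.05")

```text
t: 4.05
position: [0.4466, -0.2608, 0.018]
tool_rot: [[0.068, 0.998, -0.002], [0.998, -0.068, 0.002], [0.002, -0.002, -1.0]]
force: [-0.7, -0.2, 0.9]
finger_gap: 0.581
gripper_force: 0.0
```

>>> carry_out(moves="0 0 0 0.006 0 0 0.05;0 0 -0.02 0.008 0 0 0.05;0 0 -0.02 0.008 0 0 0.05;0 0 -0.02 0.008 0 0 0.05;0 0 -0.02 0.008 0 0 0.05")

```text
t: 4.47
position: [0.4493, -0.2231, 0.0197]
tool_rot: [[-0.015, 1.0, 0.001], [1.0, 0.015, -0.001], [-0.001, 0.001, -1.0]]
force: [-0.3, -1.3, -0.8]
finger_gap: 0.585
gripper_force: 0.7
```

>>> carry_out(moves="0 0 -0.02 0.008 0 0 0.05;0 0 -0.02 0.008 0 0 0.05;0 0 -0.02 0.008 0 0 0.05;0 0 -0.02 0.008 0 0 0.05;0 0 -0.005 0.008 0 0 0.05")

```text
t: 4.88
position: [0.447, -0.1835, 0.0196]
tool_rot: [[-0.099, 0.995, 0.001], [0.995, 0.099, -0.001], [-0.001, 0.001, -1.0]]
force: [-0.0, -2.5, 1.5]
finger_gap: 0.585
gripper_force: 1.2
```

```bash
python3 -c "
from h import *
status([.45,-.12,.08],('wrist','side'),'p2')"
```

```text
tcp 4.8833 [ 0.447  -0.1835  0.0196] phi 1.67 tcp stop [-0.1591 -0.2475] F [-0.  -2.5  1.5]
wrist pack [ 0.4414 -0.1131  0.1186] err 0.022 stop fr [-0.1581 -0.1769] rel ang 0.024 tool fr [0.0706 0.0014]
side pack [ 0.4388 -0.1164  0.1351] err 0.446 stop fr [-0.161  -0.1799] rel ang 0.04 tool fr [ 0.0676 -0.0015]
```

View pics/p2wrist.png

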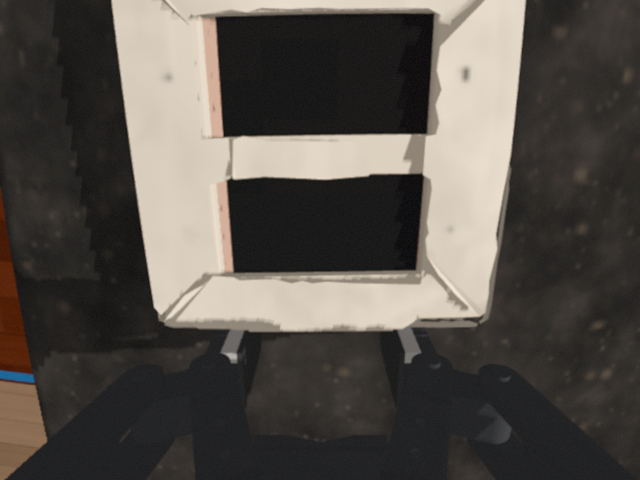

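>>> carry_out(moves="0 0 0 0.0075 0 0 0.05;0 0 0 0.0075 0 0 0.05;0 0 0 0.0075 0 0 0.05;0 0 0 0.0075 0 0 0.05;0 0 0 0.0075 0 0 0.05")

```text
t: 5.5
position: [0.4427, -0.1455, 0.0192]
tool_rot: [[-0.098, 0.995, -0.001], [0.995, 0.098, 0.0], [0.0, -0.001, -1.0]]
force: [1.0, -0.7, -1.6]
finger_gap: 0.588
gripper_force: 0.6
```

>>> carry_out(moves="0 0 0 0.0075 0 0 0.05;0 0 0 0.0075 0 0 0.05;0 0 0 0.0075 0 0 0.05;0 0 0 0.0075 0 0 0.05;0 0 0 0.0075 0 0 0.05")

```text
t: 5.92
position: [0.4393, -0.1084, 0.0193]
tool_rot: [[-0.098, 0.995, -0.0], [0.995, 0.098, 0.0], [0.0, -0.0, -1.0]]
force: [0.5, -1.2, -0.3]
finger_gap: 0.587
gripper_force: 0.6
```

>>> carry_out(moves="0 0 0 0.0075 0 0 0.05;0 0 0 0.0075 0 0 0.05;0 0 0 0.0075 0 0 0.05;0 0 0 0.006 0 0 0.05;0 0 0 0.004 0 0 0.05")

```text
t: 6.33
position: [0.4359, -0.076, 0.0193]
tool_rot: [[-0.098, 0.995, -0.0], [0.995, 0.098, 0.0], [0.0, -0.0, -1.0]]
force: [-0.7, -1.2, -0.7]
finger_gap: 0.591
gripper_force: 0.6
```

```bash
python3 -c "
from h import *
status([.43,-.005,.1],('wrist','side'),'p3')"
```

```text
tcp 6.3333 [ 0.4359 -0.076   0.0193] phi 1.669 tcp stop [-0.16   -0.1394] F [-0.7 -1.2 -0.7]
wrist pack [ 0.4302 -0.0063  0.1105] err 0.023 stop fr [-0.1591 -0.0695] rel ang 0.015 tool fr [0.0699 0.0011]
side pack [ 0.405  -0.0687  0.9395] err 0.738 stop fr [-0.1901 -0.1293] rel ang 0.844 tool fr [ 0.0102 -0.03  ]
```

View pics/p3wrist.png

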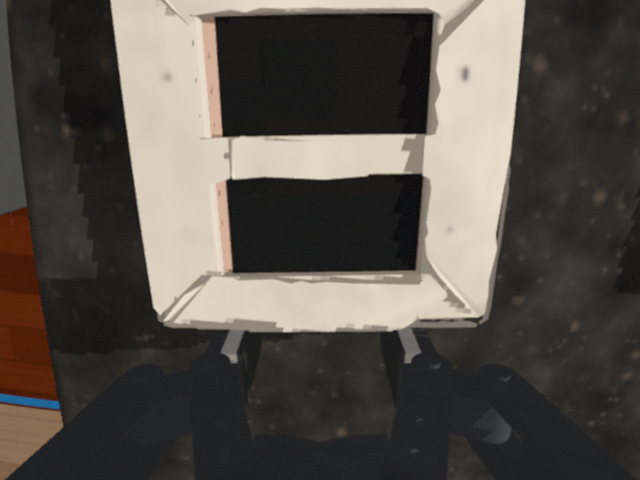

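The pack stays square against the jaws, with about 10 mm to the left arm. Going straight in behind the near face is out of reach. I'll lift, turn to 45°, and cradle the near-right corner with the open fingers on the middles of both faces.

>>> carry_out(moves="0 0 0 -0.006 0 0 0.05;0 0 0 0 0 -0.025 0.05;0 0 0 0 0 -0.03 0.05;0 0 0 0 0 -0.03 0.0854;0 0 0 0.012 -0.024 0 0.0854")

```text
t: 6.95
position: [0.4206, -0.0782, 0.1085]
tool_rot: [[-0.097, 0.995, 0.018], [0.995, 0.097, -0.009], [-0.01, 0.017, -1.0]]
force: [1.6, -0.5, -0.5]
finger_gap: 0.849
gripper_force: 0.0
```

>>> carry_out(moves="0 0 0 0.015 -0.024 0 0.0854;0 0 0.113 0 0 0 0.0854;0 0 0.113 0 0 0 0.0854;0 0 0.113 0 0 0 0.0854;0 0 0.113 0 0 0 0.0854")

```text
t: 7.37
position: [0.3865, -0.0613, 0.1045]
tool_rot: [[0.353, 0.936, 0.001], [0.936, -0.353, -0.0], [-0.0, 0.001, -1.0]]
force: [0.2, 0.1, 0.2]
finger_gap: 1.001
gripper_force: 0.0
```

>>> carry_out(moves="0 0 0.113 0 0 0 0.0854;0 0 0.113 0 0 0 0.0854;0 0 0.111 0 0 0 0.0854;0 0 0 0 0 0 0.0854;0 0 0 0 0 0 0.0854")

```text
t: 7.78
position: [0.3865, -0.0612, 0.1044]
tool_rot: [[0.636, 0.772, 0.0], [0.772, -0.636, -0.0], [0.0, 0.0, -1.0]]
force: [-0.2, -0.3, 0.2]
finger_gap: 1.004
gripper_force: 0.0
```

```bash
python3 -c "
from h import *
print(manip.tcp_to_tips)
status([.43,-.006,.11],('wrist','top'),'p4')
s=snap('wrist');L=manip.masks_of('wrist','stop')
for d in L[:1]: print(d['p'],fit([(s,np.array(d['region'])*1.)],STOP,S))"
```

```text
0.011
tcp 7.7833 [ 0.3865 -0.0612  0.1044] phi 0.882 tcp stop [-0.2078 -0.12  ] F [-0.2 -0.3  0.2]
wrist pack [ 0.4302 -0.0034  0.0986] err 0.022 stop fr [-0.1589 -0.0667] rel ang 0.004 tool fr [ 0.0723 -0.003 ]
top none 204.88992259278166
```

View pics/p4wrist.png

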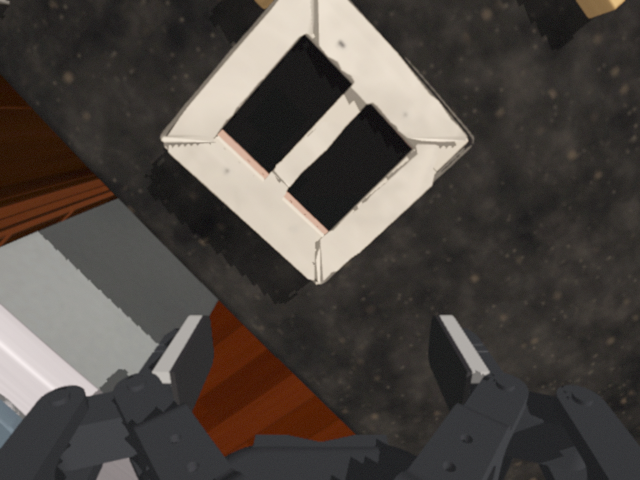

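>>> carry_out(moves="0 0 0 0 0 0.03 0.0854;0 0 0 0 0 0.03 0.0854;0 0 0 0 0 0.028 0.0854;0 0 0 0.009 -0.0007 0 0.0854;0 0 0 0.009 -0.0007 0 0.0854")

```text
t: 8.5
position: [0.3959, -0.0451, 0.0152]
tool_rot: [[0.638, 0.77, -0.005], [0.77, -0.638, 0.002], [-0.001, -0.005, -1.0]]
force: [0.7, -1.4, 0.8]
finger_gap: 0.997
gripper_force: 0.9
```

>>> carry_out(moves="0 0 0 0.005 0.005 0 0.0854;0 0 0 0.005 0.005 0 0.0854;0 0 0 0.005 0.005 0 0.0854;0 0 0 0.005 0.005 0 0.0854;0 0 0 0 0 0 0.0854")

```text
t: 8.92
position: [0.4282, -0.0439, 0.0177]
tool_rot: [[0.637, 0.771, 0.006], [0.771, -0.637, -0.002], [0.002, 0.006, -1.0]]
force: [-0.4, -0.7, 0.7]
finger_gap: 1.0
gripper_force: 0.0
```

```bash
python3 -c "
from h import *
status([.45,-.003,.1],('wrist',),'p5')"
```

```text
tcp 8.9167 [ 0.4282 -0.0439  0.0177] phi 0.881 tcp stop [-0.1646 -0.1068] F [-0.4 -0.7  0.7]
wrist pack [0.4609 0.0009 0.1468] err 0.036 stop fr [-0.1279 -0.0652] rel ang 0.052 tool fr [ 0.0554 -0.0033]
```

View pics/p5wrist.png

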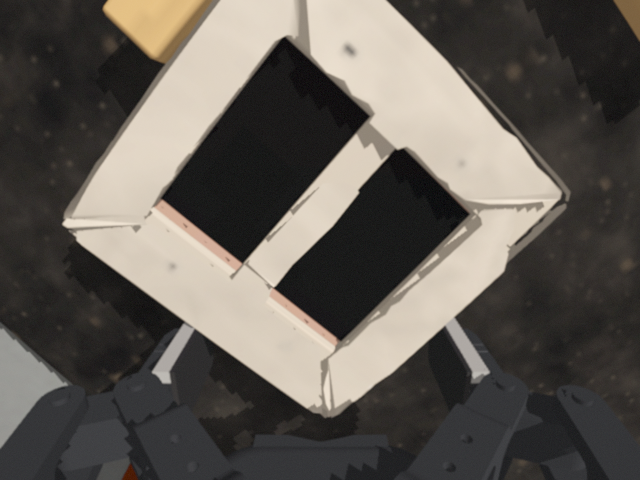

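Pushing on one finger turns the pack by 0.05 rad, but the near face is now within reach for a flat push. I'll switch to flat jaws behind the near face.

>>> carry_out(moves="0 0 0 -0.008 -0.008 0 0.0854;0 0 0 0 0 -0.03 0.0854;0 0 0 0 0 -0.03 0.0854;0 0 0 0 0 -0.03 0.05;0 0 0.112 0 0 0 0.05")

```text
t: 9.43
position: [0.4156, -0.0451, 0.1102]
tool_rot: [[0.721, 0.693, 0.008], [0.693, -0.721, -0.003], [0.004, 0.007, -1.0]]
force: [0.5, -0.5, -0.6]
finger_gap: 0.75
gripper_force: 0.0
```

>>> carry_out(moves="0 0 0.112 0 0 0 0.05;0 0 0.112 0 0 0 0.05;0 0 0.112 0 0 0 0.05;0 0 0.112 0 0 0 0.05;0 0 0.112 0 0 0 0.05")

```text
t: 9.85
position: [0.4134, -0.0444, 0.1066]
tool_rot: [[0.98, 0.2, 0.0], [0.2, -0.98, -0.0], [0.0, 0.0, -1.0]]
force: [0.4, 0.6, 0.8]
finger_gap: 0.589
gripper_force: 0.0
```

>>> carry_out(moves="0 0 0.114 0 0 0 0.05;0 0 0 -0.018 -0.021 0 0.05;0 0 0 -0.018 -0.021 0 0.05;0 0 0 0 0 0 0.05;0 0 0 0 0 0 0.05")

```text
t: 10.27
position: [0.372, -0.005, 0.1065]
tool_rot: [[0.996, 0.094, -0.002], [0.094, -0.996, 0.001], [-0.002, -0.001, -1.0]]
force: [0.6, -1.0, -0.2]
finger_gap: 0.584
gripper_force: 0.0
```

```bash
python3 -c "
from h import *
status([.46,0.001,.14],('wrist',),'p6')
s=snap('wrist');L=manip.masks_of('wrist','stop')
for d in L[:1]: print(d['p'],fit([(s,np.array(d['region'])*1.)],STOP,S))"
```

```text
tcp 10.2667 [ 0.372  -0.005   0.1065] phi 0.095 tcp stop [-0.2169 -0.0627] F [ 0.6 -1.  -0.2]
wrist pack [4.618e-01 2.000e-04 1.525e-01] err 0.018 stop fr [-0.1271 -0.0661] rel ang 0.058 tool fr [0.0898 0.0034]
0.59 (array([0.58139361, 0.08299564, 0.12596258]), np.float64(0.13960602564143776))
```

View pics/p6wrist.png

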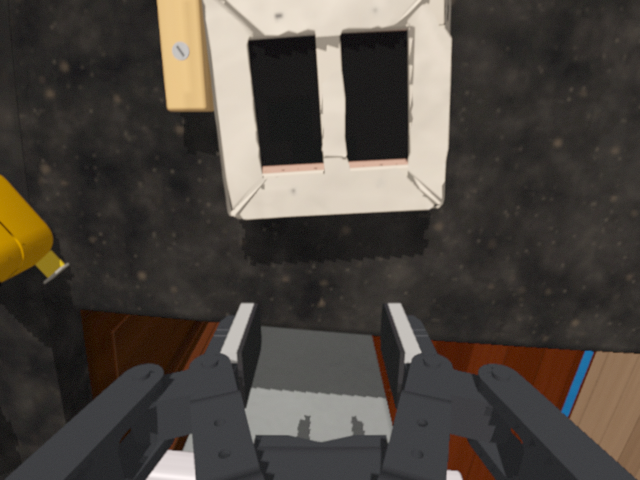

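>>> carry_out(moves="0 0 0 0 0.003 0.03 0.05;0 0 0 0 0 0.03 0.05;0 0 0 0 0 0.028 0.05;0 0 0 0.008 0 0 0.05;0 0 0 0.008 0 0 0.05")

```text
t: 10.88
position: [0.3898, -0.0074, 0.0169]
tool_rot: [[0.996, 0.093, -0.005], [0.093, -0.996, 0.002], [-0.005, -0.002, -1.0]]
force: [-1.9, -1.8, -1.6]
finger_gap: 0.588
gripper_force: 4.1
```

>>> carry_out(moves="0 0 0 0.006 0 0 0.05;0 0 0 0.006 0 0 0.05;0 0 0 0.006 0 0 0.05;0 0 0 0.006 0 0 0.05;0 0 0 0.006 0 0 0.05")

```text
t: 11.3
position: [0.4205, -0.0043, 0.0198]
tool_rot: [[0.996, 0.094, 0.001], [0.094, -0.996, -0.0], [0.001, 0.001, -1.0]]
force: [-2.5, -0.1, 0.9]
finger_gap: 0.584
gripper_force: 1.2
```

>>> carry_out(moves="0 0 0 0.005 0 0 0.05;0 0 0 0.005 0 0 0.05;0 0 0 0.005 0 0 0.05;0 0 0 0.005 0 0 0.05;0 0 0 0 0 0 0.05")

```text
t: 11.72
position: [0.4418, -0.0029, 0.0183]
tool_rot: [[0.996, 0.094, 0.003], [0.094, -0.996, -0.001], [0.003, 0.001, -1.0]]
force: [-0.4, -0.1, 1.0]
finger_gap: 0.586
gripper_force: 0.0
```

```bash
python3 -c "
from h import *
status([.51,0.01,.1],('wrist',),'p7')"
```

```text
tcp 11.7167 [ 0.4418 -0.0029  0.0183] phi 0.094 tcp stop [-0.1472 -0.0672] F [-0.4 -0.1  1. ]
wrist pack [0.5111 0.0036 0.1051] err 0.027 stop fr [-0.0776 -0.0673] rel ang 0.01 tool fr [ 0.0696 -0.    ]
```

View pics/p7wrist.png

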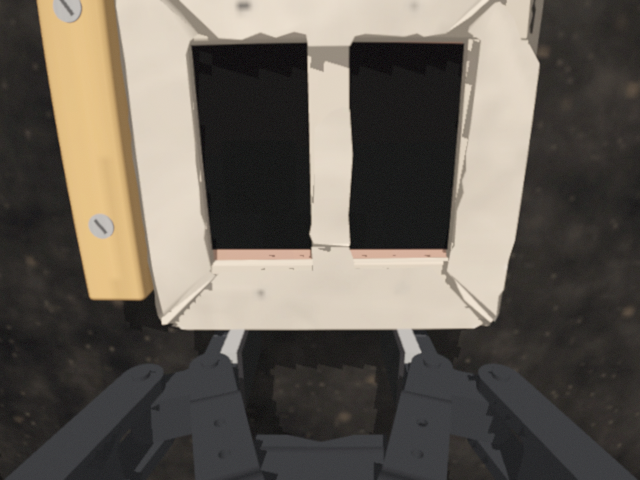

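>>> carry_out(moves="0 0 0 0.004 0 0 0.05;0 0 0 0.004 0 0 0.05;0 0 0 0.003 0 0 0.05;0 0 0 0.003 0 0 0.05;0 0 0 0.002 0 0 0.05")

```text
t: 12.23
position: [0.4564, -0.0012, 0.0182]
tool_rot: [[0.996, 0.094, 0.0], [0.094, -0.996, -0.0], [0.0, 0.0, -1.0]]
force: [-0.8, -0.1, -0.6]
finger_gap: 0.584
gripper_force: 0.6
```

>>> carry_out(moves="0 0 0 0.001 0 0 0.05;0 0 0 0.0005 0 0 0.05;0 0 0 0.0005 0 0 0.05;0 0 0 0 0 0 0.05;0 0 0 0 0 0 0.05")

```text
t: 12.65
position: [0.4579, -0.001, 0.0183]
tool_rot: [[0.996, 0.094, 0.0], [0.094, -0.996, -0.0], [0.0, 0.0, -1.0]]
force: [-0.5, -0.1, -1.2]
finger_gap: 0.587
gripper_force: 0.4
```

>>> carry_out(moves="0 0 0 0.001 0 0 0.05;0 0 0 0.001 0 0 0.05;0 0 0 0.0005 0 0 0.05;0 0 0 0 0 0 0.05;0 0 0 0 0 0 0.05")

```text
t: 13.07
position: [0.4582, -0.0006, 0.0184]
tool_rot: [[0.996, 0.093, -0.004], [0.093, -0.996, 0.001], [-0.004, -0.001, -1.0]]
force: [-5.0, -2.2, 3.8]
finger_gap: 0.586
gripper_force: 2.6
```

>>> carry_out(moves="0 0 0 0.0005 0 0 0.05;0 0 0 0.0005 0 0 0.05;0 0 0 0 0 0 0.05;0 0 0 0 0 0 0.05;0 0 0 0 0 0 0.05")

```text
t: 13.48
position: [0.4582, -0.0004, 0.0183]
tool_rot: [[0.996, 0.093, -0.006], [0.093, -0.996, 0.001], [-0.006, -0.002, -1.0]]
force: [-6.2, -3.9, 4.3]
finger_gap: 0.582
gripper_force: 3.4
```

>>> carry_out(moves="0 0 0 -0.006 0 0 0.05;0 0 0 -0.006 0 0 0.05;0 0 0 0 0 -0.03 0.05;0 0 0 0 0 -0.03 0.05;0 0 0 0 0 -0.03 0.03")

```text
t: 13.9
position: [0.4491, -0.0018, 0.1087]
tool_rot: [[0.996, 0.093, -0.001], [0.093, -0.996, 0.0], [-0.001, -0.0, -1.0]]
force: [1.1, 0.9, -0.1]
finger_gap: 0.457
gripper_force: 0.0
```

>>> carry_out(moves="0 0 0 0.017 0.0215 0 0.03;0 0 0 0.017 0.0215 0 0.03;0 0 0 0.017 0.0215 0 0.03;0 0 0 0.017 0.0215 0 0.03;0 0 -0.121 0 0 0 0.03")

```text
t: 14.32
position: [0.5315, -0.0858, 0.1094]
tool_rot: [[0.977, 0.213, 0.011], [0.213, -0.977, -0.005], [0.01, 0.007, -1.0]]
force: [0.6, -0.4, -0.1]
finger_gap: 0.345
gripper_force: 0.0
```

>>> carry_out(moves="0 0 -0.121 0 0 0 0.03;0 0 -0.121 0 0 0 0.03;0 0 -0.121 0 0 0 0.03;0 0 -0.121 0 0 0 0.03;0 0 -0.121 0 0 0 0.03")

```text
t: 14.73
position: [0.5255, -0.0812, 0.1083]
tool_rot: [[0.678, 0.735, 0.002], [0.735, -0.678, -0.0], [0.001, 0.001, -1.0]]
force: [-0.1, 0.3, 0.4]
finger_gap: 0.35
gripper_force: 0.0
```

>>> carry_out(moves="0 0 -0.121 0 0 0 0.03;0 0 -0.121 0 0 0 0.03;0 0 -0.121 0 0 0 0.03;0 0 -0.121 0 0 0 0.03;0 0 -0.121 0 0 0 0.03")

```text
t: 15.15
position: [0.5255, -0.0811, 0.1084]
tool_rot: [[0.139, 0.99, 0.002], [0.99, -0.139, -0.0], [-0.0, 0.002, -1.0]]
force: [0.2, 0.1, -0.3]
finger_gap: 0.351
gripper_force: 0.0
```

>>> carry_out(moves="0 0 -0.121 0 0 0 0.03;0 0 -0.121 0 0 0 0.03;0 0 0 0 0 0 0.03;0 0 0 0 0 0 0.03;0 0 0 0 0 0 0.03")

```text
t: 15.57
position: [0.5252, -0.0811, 0.1083]
tool_rot: [[-0.093, 0.996, 0.001], [0.996, 0.093, -0.0], [-0.0, 0.001, -1.0]]
force: [0.3, -0.8, -0.3]
finger_gap: 0.353
gripper_force: 0.0
```

```bash
python3 -c "
from h import *
status([.527,0.006,.1],('wrist',),'p8')"
```

```text
tcp 15.5667 [ 0.5252 -0.0811  0.1083] phi 1.664 tcp stop [-0.0716 -0.1529] F [ 0.3 -0.8 -0.3]
wrist pack [0.5286 0.0038 0.1027] err 0.013 stop fr [-0.0602 -0.0688] rel ang 0.008 tool fr [0.0841 0.0113]
```

View pics/p8wrist.png

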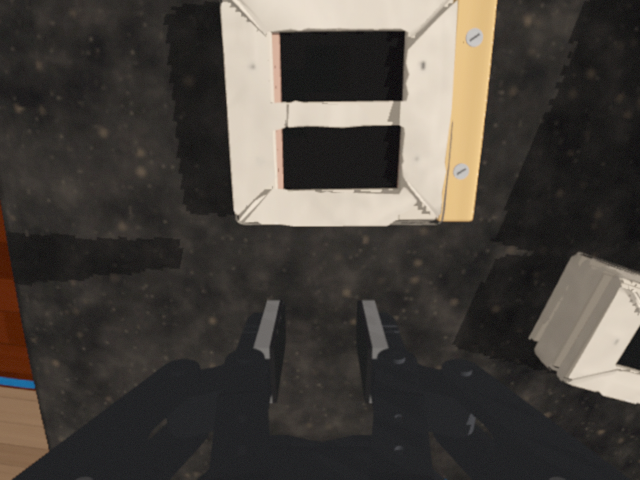

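>>> carry_out(moves="0 0 0 0 0.005 0.03 0.03;0 0 0 0 0 0.03 0.03;0 0 0 0 0 0.03 0.03;0 0 0 0.006 0 0 0.03;0 0 0 0.006 0 0 0.03")

```text
t: 16.08
position: [0.5277, -0.068, 0.0171]
tool_rot: [[-0.094, 0.996, -0.004], [0.996, 0.094, 0.001], [0.002, -0.004, -1.0]]
force: [0.2, -0.1, 0.2]
finger_gap: 0.357
gripper_force: 0.0
```

>>> carry_out(moves="0 0 0 0.003 0 0 0.03;0 0 0 0.003 0 0 0.03;0 0 0 0.002 0 0 0.03;0 0 0 0.001 0 0 0.03;0 0 0 0 0 0 0.03")

```text
t: 16.5
position: [0.5291, -0.0597, 0.0198]
tool_rot: [[-0.096, 0.995, 0.003], [0.995, 0.096, -0.001], [-0.001, 0.003, -1.0]]
force: [-0.2, -1.1, 0.8]
finger_gap: 0.35
gripper_force: 0.4
```

>>> carry_out(moves="0 0 0 0.001 0 0 0.03;0 0 0 0.001 0 0 0.03;0 0 0 0.0005 0 0 0.03;0 0 0 0 0 0 0.03;0 0 0 0 0 0 0.03")

```text
t: 16.92
position: [0.529, -0.0582, 0.0189]
tool_rot: [[-0.096, 0.995, 0.003], [0.995, 0.096, -0.001], [-0.002, 0.003, -1.0]]
force: [-0.6, -4.7, 3.9]
finger_gap: 0.356
gripper_force: 2.6
```

>>> carry_out(moves="0 0 0 0.001 0 0 0.03;0 0 0 0.001 0 0 0.03;0 0 0 0 0 0 0.03;0 0 0 0 0 0 0.03;0 0 0 0 0 0 0.03")

```text
t: 17.33
position: [0.529, -0.0581, 0.0189]
tool_rot: [[-0.097, 0.995, 0.003], [0.995, 0.097, -0.004], [-0.004, 0.003, -1.0]]
force: [-1.4, -12.4, 4.4]
finger_gap: 0.35
gripper_force: 6.3
```

>>> carry_out(moves="0 0 0 -0.006 0 0 0.03;0 0 0 -0.008 0 0 0.03;0 0 0 0 0 -0.03 0.03;0 0 0 0 0 -0.03 0.03;0 0 0 -0.02 0 -0.03 0.03")

```text
t: 17.75
position: [0.5281, -0.0858, 0.1078]
tool_rot: [[-0.098, 0.995, -0.007], [0.995, 0.098, 0.004], [0.005, -0.006, -1.0]]
force: [-0.3, -0.5, -1.5]
finger_gap: 0.352
gripper_force: 0.0
```

>>> carry_out(moves="0 0 0 -0.03 0 -0.02 0.03;0 0 0 -0.03 0 -0.02 0.03;0 0 0 0 0 -0.02 0.03;0 0 0 0 0 0 0.03;0 0 0 0 0 0 0.03")

```text
t: 18.17
position: [0.5365, -0.1488, 0.1688]
tool_rot: [[-0.095, 0.995, 0.001], [0.995, 0.095, 0.0], [0.0, 0.001, -1.0]]
force: [0.2, -0.6, 0.1]
finger_gap: 0.353
gripper_force: 0.0
```

```bash
python3 -c "
from h import *
status([.528,0.013,.1],('wrist','side'),'p9')
s=snap('wrist')
L=manip.masks_of('wrist','stop')
for d in L[:1]: print(d['p'],fit([(s,np.array(d['region'])*1.)],STOP,S))
w=cv2.imread('pics/p9wrist.png');v=cv2.imread('pics/p9side.png')
cv2.imwrite('pics/fin.png',np.hstack([cv2.resize(w,(400,300)),cv2.resize(v[170:350,180:420],(400,300))]))"
```

```text
tcp 18.1667 [ 0.5365 -0.1488  0.1688] phi 1.666 tcp stop [-0.0668 -0.2215] F [ 0.2 -0.6  0.1]
wrist pack [0.5269 0.016  0.0974] err 0.04 stop fr [-0.0607 -0.0565] rel ang 0.002 tool fr [0.165  0.0062]
side pack [ 0.5857  0.0258 -0.0658] err 0.904 stop fr [-0.0013 -0.0524] rel ang -0.161 tool fr [0.1691 0.0656]
0.87 (array([0.58396059, 0.08035627, 0.0622535 ]), np.float64(0.1871311464154779))
```

View pics/fin.png

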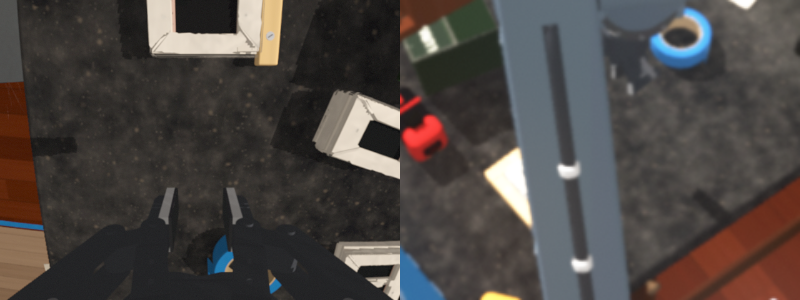

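The final push met firm resistance in both directions, and the pack now measures about (-0.061, -0.057) m in the stop's frame, turned by 0.002 rad. The wrist view shows it flush against the far arm. Handing in.

```bash
python3 -c "
from station import manip
print(manip.hand_in())"
```

```text
the job is handed in; nothing more can be done
None
```

The pack is pushed into the corner of the stop: pushing it met firm resistance at both arms, and the last picture puts it within about 0.002 rad of square. I've handed the job in at about 18 s, but the hand-in gave no verdict.

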